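Change the broken radio knob and press it to switch on

TASK

The volume knob of the bathroom radio has lost half of its grip: take it off the shaft and leave it in the soap dish, where the whole spare knob is lying. Fit the spare in its place, turned so that its D-shaped hole matches the D-shaped shaft, push it fully home, then press it down to work the switch under the shaft and keep it pressed. Finish like that, with the fingers still on the new knob and holding it down; leave the other things on the ledge where they are.

Things in the scene. Friction and masses are not known exactly. Their poses are not given: they have to be found in the camera images.
- radio: Grey plastic table radio, 115 (x) x 260 (y) x 118 mm high; does not shift. Origin: centre of its underside, z up, loudspeaker front to -x. On its flat top: the volume shaft at x = 0, y = -70 mm, three flat keys, and a round fluted tuning knob (30 mm wide, 15 mm high, leave it) at y = +88 mm. It stands on the left or right half of the ledge, turned up to 0.45 rad.
- shaft_end (a point): Centre of the end of the volume shaft, an upright plastic D-shaft: z up along it, x out of its flat. 12 mm diameter, flat 2 mm from the axis, last 1.5 mm bevelled; the end stands 18 mm above the radio's top, the D is 13 mm long. A knob fully home has the roof of its hole on the shaft's end: its origin is then 12 mm below this point, its underside 6 mm above the radio's top.
- power_switch (a joint): Push switch under the shaft: 0 when up, grows as shaft and knob are pressed down, to the stop at 0.004 m. Sprung: it begins to move at about 2 N and is fully down at about 6 N; it springs back when let go.
- volume (a joint): Turn of the volume shaft (rad, counter-clockwise seen from above, 0 at the start with the flat to the radio's +x). Turns stiffly, about 0.02 N m.
- knob_broken: Black plastic knob, half of its grip wing snapped off, 22 g. Round skirt 40 mm wide, 15 mm high, D-hole from below. What remains of the wing: the nose half, 12 mm wide, z = 15 to 32 mm, flat-sided from x = 1 to 14 mm, then tapering to the nose at x = 25 mm. Origin: centre of the underside, z up, x to the nose. At the start it sits loosely on the shaft and lifts straight off.
- knob_whole: Whole spare knob, black plastic, about 25 g. Skirt 40 mm wide, 15 mm high; D-hole from below 12 mm deep, 0.8 mm clearance all round, flat on the nose (+x) side. Grip wing 12 mm wide, z = 15 to 32 mm, flat-sided from x = -17 to 14 mm, tapering to the nose at x = 25 mm; a thin line on top runs from the middle to the nose. Origin: centre of the underside, z up. Stands upright in the dish.
- whole_nose (a point): Tip of the whole knob's nose, 25 mm from its axis and 23.5 mm above its underside; its axes are the knob's.
- soap_dish: White plastic soap dish with drain slots, loose, about 140 g, 99 (x) x 147 (y) mm, 16 mm high, walls 4 mm, top of the slotted floor at z = 6 mm. Origin at the centre of its underside, z up. The spare knob stands in its half at about y = +36 mm; the half round y = -36 mm is free.
- clipper: Steel nail clipper 58 mm long, 12 mm high, lying on the robot's side of the dish. Leave it.
- soap_bar: Cream bar of soap 52 x 82 x 26 mm beyond the dish. Leave it.
- jar: Glass jar with a steel twist cap, 62 mm wide, 75 mm high, before the radio. Leave it.
- comb: Blue plastic comb, 33 x 130 x 5 mm, flat before the radio. Leave it.
- cup: Green plastic toothbrush cup, 74 mm wide, 98 mm high, with two brushes reaching 185 mm, at the far edge in the middle. Leave it.
- shampoo: White shampoo bottle 60 mm wide, 166 mm high, far to the left. Leave it.
- deodorant: Aluminium spray can with white cap, 48 mm wide, 141 mm high, far to the right. Leave it.
Things that resemble listed ones, but are neither listed nor needed, are in the scene too. Of the things that look like the soap_dish, take the one that is farthest to the robot's right at the start.

How it is judged:
On the way, in this order (a step that is already met when the one before it is completed fails the run):
1. the broken knob is off the shaft and lies in the soap dish, let go (x of knob_broken in the frame of soap_dish between -0.045 and 0.045 m and y of knob_broken in the frame of soap_dish between -0.069 and 0.069 m and z of knob_broken in the frame of soap_dish below 0.042 m and contact force between knob_broken and the fingers below 0.1 N and linear speed of knob_broken below 0.05 m/s), for 0.2 s.
2. the whole knob is fully on the shaft, nose over the flat (horizontal distance between knob_whole and shaft_end below 0.003 m and z of knob_whole in the frame of shaft_end below -0.01 m and x of whole_nose in the frame of shaft_end above 0.022 m and angle between knob_whole's own z axis and vertical below 0.15 rad), for 0.2 s.
At the end, for the whole second after the job is handed in: Broken knob at rest in the dish. Whole knob on the shaft: within 3 mm of its axis, 10 mm or more below its end, nose over the flat (tip over 22 mm out along it), upright within 0.15 rad; fingers on it with over 2 N, switch held 2.5 mm or more down through the last second (all of step 1 and all of step 2 and value of joint power_switch above 0.0025 m and contact force between knob_whole and the fingers above 2 N); the arm keeps its last pose, push and grip.
It fails at once if another thing on the ledge is pushed more than 30 mm or knocked over (distance of any of clipper, soap_bar, jar, comb, cup, shampoo, deodorant from where it was at the start of the episode above 0.03 m or angle between any of clipper, soap_bar, jar, comb, cup, shampoo, deodorant's own z axis and vertical above 0.6 rad).
It fails at once if the soap dish is shoved more than 50 mm or tipped (distance of soap_dish from where it was at the start of the episode above 0.05 m or angle between soap_dish's own z axis and vertical above 0.3 rad).
It also fails if it takes over 58 s, if anything falls off the work surface, if the arm or the gripper's body presses on something with over 40 N, if the wrist force passes 120 N, or if a joint passes its speed limit or range.

ROBOT

A 7-joint arm with a two-finger parallel gripper is mounted at the origin on the work surface. World frame = base frame: x ahead of the robot, y to its left, z up, the work surface at z = 0. Lengths are in m, angles in rad, forces in N, time in s.
With the tool pointing down it reaches from about 0.425 to 0.875 m from the base axis. Payload 4.7 kg.
Tool frame: the origin (TCP) lies midway between the tips of the shut fingers; the grasp point (between the pads) lies 19 mm behind it; x points along the fingers, z is the direction in which the jaws open and shut, and the axes are right-handed (so a half turn about x gives the same grasp; the last joint's range is limited). The gripper opens to 87 mm and grips with 3 to 60 N. Pads are 19 mm wide; open, the fingers measure 117 mm over their backs; the gripper's body (75 mm by 190 mm) begins 51 mm behind the grasp point.
Start: joints at [1.129, 0.321, -0.07, 1.45, 0.023, 1.371, -0.057], TCP at [0.286, -0.584, 0.223] pointing down, gripper open.
Joint ranges: [-2.86, 2.86], [-0.3, 2.09], [-1.38, 1.24], [0.06, 2.45], [-1.56, 4.7], [0.09, 2.05], [-2.69, 2.69]. Speed limits (rad/s): [2.57, 2.57, 3.14, 3.14, 3.14, 3.14, 3.14].

INTERFACE

Orientations are given as a rotation vector (axis times angle).
In Python, from bench import ctrl gives the robot as it stands.
- The arm moves only by the shell command python3 -m pendant 'ROWS' [OPENING] [FORCE]. ROWS is JSON, a list of rows, each an object with "travel": the shift along the tool's x, y, z in m, a list of three; "twist": the turn about the tool's x in rad. In form: [{"travel": [x, y, z], "twist": twist}, ...]. A call has 1 to 10 rows; each row is the pose to reach, as a shift and turn from the pose measured when the call began, along the tool's axes at that moment; what a row does not reach only later rows make up. A row lasts 1/8 s, in which the tool goes at most 62.5 mm and 10.7 degrees, less where a joint would pass 70% of its speed; a pose out of reach is approached as far as the arm can. A call with a gripper value outside its range is refused whole. OPENING is the opening, from -1 (shut) to 1 (fully open), so that 0 is half open, set as the call begins (- or left out, the last holds). The fingers move at their own pace and stop on an object; FORCE is the grip in N (left out, the last holds). Time passes only in rows, so rows that repeat a pose let the fingers close. It gives the time, the measured TCP pose, the force and the opening at its end, in the units of the state.
- ctrl.get_state(): the state, without advancing time (a new reading comes with each control period).
- ctrl.get_image(name): name is "side" or "top" or "wrist"; returns the picture (480x640x3 uint8, red, green, blue); there is no depth.
- ctrl.camera_model(name): a dict with "K" (3x3 intrinsics, pixels), "rvec" (rotation vector, rad) and "tvec" (3), from world to camera coordinates, as OpenCV has them; the wrist camera has in their place "T_tool_cam" (4x4, takes a point from camera to tool coordinates, whose origin is the TCP and whose axes are the tool frame's). Camera axes: x right, y down, z forward; pixel columns grow to the right and rows downward; lengths in m; the calibration is good to about 2 mm. A picture is of the moment at which its call begins: read the wrist's pose just before it. camera_model takes no time and is no camera call.
- ctrl.close_job(): hands the job in, once; it reports no verdict.
The state is a dict: "time": time; "joint_positions": joint angles; "qd": joint speeds; "joint_torque": joint torques, N m; "position": TCP position; "tool_rot": TCP orientation; "ft_force": force on the tool from outside, world axes, zero at the start; "torque": the same for the moment, N m; "grip_width": opening from 0.0 (shut) to 1.0 (fully open).
Only numpy, scipy, OpenCV 4.12 (cv2) and the standard library are available. Lean on these libraries where they do the work, as an engineer would, in place of code of your own. Each camera call takes 0.05 s, during which the arm holds its last target.

## Working session

There is one attempt and no reset: what is moved stays moved. The work goes in short steps, Python scripts to look and compute and a shell command to move; the robot and the scene stay as the last step left them, time stands still between calls to the robot, and variables do not carry over. Pictures are saved under pics/ and viewed, and the job is handed in when it is done.

```bash
ls; mkdir -p pics
python3 - <<'E'
from bench import ctrl
import cv2,json
for n in ("side","top","wrist"):
    cv2.imwrite(f"pics/{n}0.png",ctrl.get_image(n)[:,:,::-1]); print(n,ctrl.camera_model(n))
print(ctrl.get_state())
E
```

```text
pics
side {'K': array([[485.05000048,   0.        , 318.36991637],
       [  0.        , 485.05000048, 243.38262967],
       [  0.        ,   0.        ,   1.        ]]), 'rvec': array([ 2.4182256 , -0.38036563,  0.13395961]), 'tvec': array([-0.52687608,  0.19423117,  1.21648184])}
top {'K': array([[448.1831266 ,   0.        , 322.71483874],
       [  0.        , 448.1831266 , 236.25647768],
       [  0.        ,   0.        ,   1.        ]]), 'rvec': array([ 2.13820041, -2.08635883,  0.18790692]), 'tvec': array([0.00807973, 0.5527193 , 1.17058319])}
wrist {'K': array([[428.92848287,   0.        , 324.94886392],
       [  0.        , 428.92848287, 240.84202535],
       [  0.        ,   0.        ,   1.        ]]), 'T_tool_cam': array([[ 3.01356265e-04, -2.60536687e-01,  9.65463901e-01,
        -1.62515688e-01],
       [ 6.47475538e-04, -9.65463692e-01, -2.60536832e-01,
         6.98620261e-02],
       [ 9.99999745e-01,  7.03628666e-04, -1.22257401e-04,
         1.01442439e-03],
       [ 0.00000000e+00,  0.00000000e+00,  0.00000000e+00,
         1.00000000e+00]])}
{'time': 0.15, 'joint_positions': array([ 1.1290922 ,  0.3216414 , -0.0700881 ,  1.45139178,  0.02259974,
        1.3707849 , -0.05689249]), 'qd': array([-4.76773897e-04, -1.92070442e-03,  1.86108576e-05, -2.79834989e-03,
        7.77923304e-04, -1.61239190e-03, -5.92679125e-04]), 'joint_torque': array([-2.09584837e-04, -4.91796005e+01, -4.04903479e-01, -3.12874532e+01,
       -6.40033814e-02,  4.05122212e-02,  7.08143875e-05]), 'position': array([ 0.28589916, -0.58328926,  0.22172164]), 'tool_rot': array([ 0.86794528,  1.39231198, -0.86681659]), 'ft_force': array([0.02384598, 0.57284476, 0.9796952 ]), 'torque': array([ 0.01322682, -0.03568662,  0.02006287]), 'grip_width': 1.001886683730378}
```

View pics/side0.png

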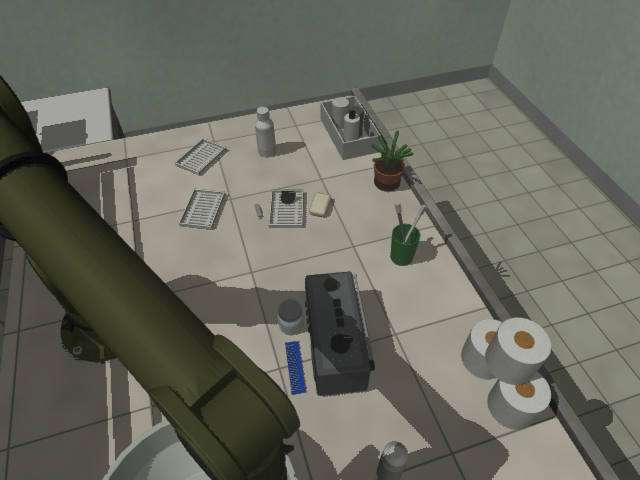

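View pics/top0.png

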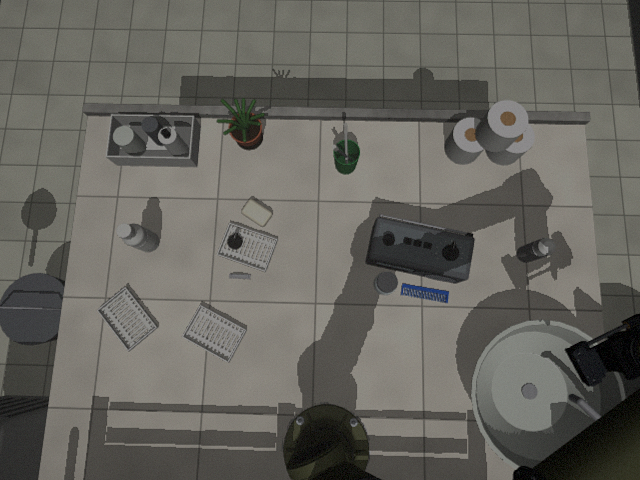

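View pics/wrist0.png

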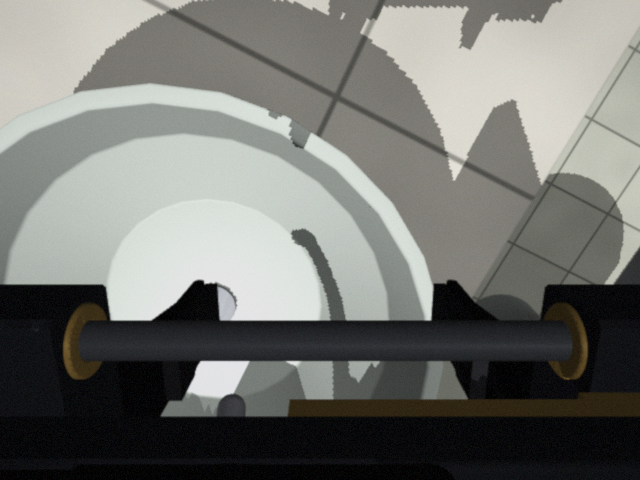

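```bash
cat > h.py <<'E'
from bench import ctrl
import numpy as np, cv2
from scipy.spatial.transform import Rotation as R
def cam(n, st=None):
    m=ctrl.camera_model(n); K=np.array(m['K'])
    if n=='wrist':
        T=np.array(m['T_tool_cam']); st=st or ctrl.get_state()
        A=np.eye(4);A[:3,:3]=R.from_rotvec(st['tool_rot']).as_matrix();A[:3,3]=st['position']
        W=A@T; return K,W[:3,:3],W[:3,3]
    Rm=R.from_rotvec(m['rvec']).as_matrix(); return K,Rm.T,-Rm.T@np.array(m['tvec'])
def onz(c,u,v,z):
    K,Rw,o=c; d=Rw@np.linalg.solve(K,[u,v,1.]); return o+d*(z-o[2])/d[2]
def px(c,p):
    K,Rw,o=c; q=K@(Rw.T@(np.array(p)-o)); return q[:2]/q[2]
def tri(c1,p1,c2,p2):
    A=[];b=[]
    for c,p in((c1,p1),(c2,p2)):
        d=c[1]@np.linalg.solve(c[0],[*p,1.]);d/=np.linalg.norm(d);P=np.eye(3)-np.outer(d,d);A.append(P);b.append(P@c[2])
    return np.linalg.lstsq(np.vstack(A),np.hstack(b),rcond=None)[0]
def crop(img,x0,y0,x1,y1,f,name,g=1.0):
    c=cv2.resize(img[y0:y1,x0:x1,::-1],None,fx=f,fy=f,interpolation=cv2.INTER_CUBIC)
    cv2.imwrite(name,np.clip(c.astype(float)*g,0,255).astype(np.uint8))
E
python3 - <<'E'
from h import *
i=cv2.imread('pics/top0.png')[:,:,::-1]
crop(i,350,190,500,300,5,'pics/t_radio.png',2)
crop(i,90,190,290,340,4,'pics/t_dish.png',1.3)
i=cv2.imread('pics/side0.png')[:,:,::-1]
crop(i,260,260,400,400,4,'pics/s_radio.png',2)
t=cam('top')
for p in((248,246),(130,317),(215,331)): print(p,onz(t,*p,0.016))
for p in((389,239),(451,251)): print(p,onz(t,*p,0.15))
E
```

```text
(248, 246) [0.52696594 0.2317132  0.016     ]
(130, 317) [0.32235252 0.5439794  0.016     ]
(215, 331) [0.29099881 0.30788762 0.016     ]
(389, 239) [ 0.53035829 -0.14635515  0.15      ]
(451, 251) [ 0.50355232 -0.30012392  0.15      ]
```

View pics/t_radio.png

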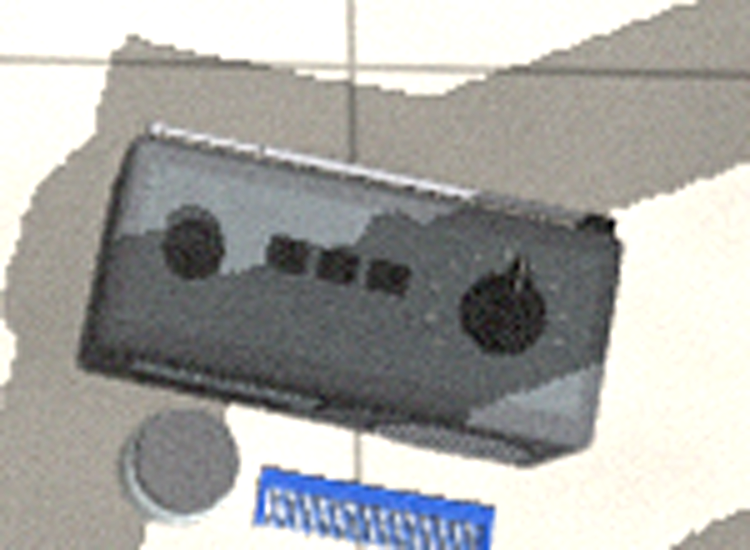

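View pics/t_dish.png

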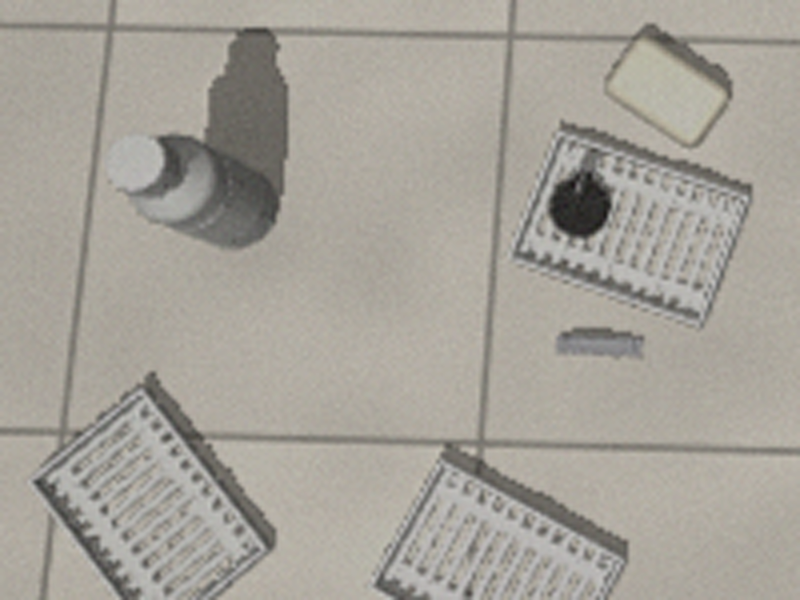

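View pics/s_radio.png

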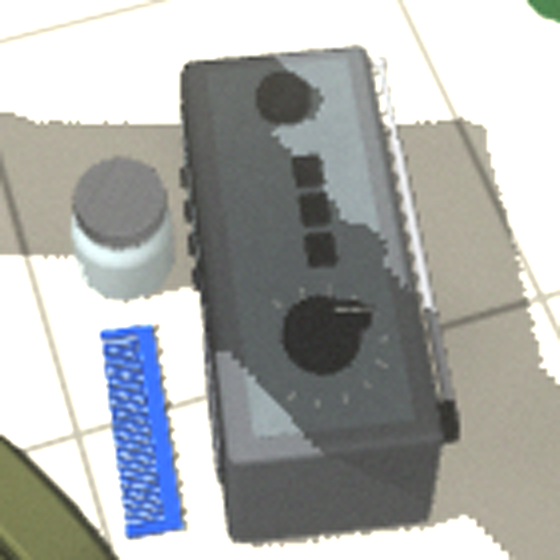

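```bash
cat >> h.py <<'E'
def axes(st=None):
    st=st or ctrl.get_state(); return R.from_rotvec(st['tool_rot']).as_matrix(), st['position']
def plan(target, jawdir=None):
    """shift in tool axes, and twist so that tool z is along +-jawdir (2D)"""
    M,p=axes(); d=M.T@(np.array(target)-p); tw=0
    if jawdir is not None:
        a=M.T@np.array([jawdir[0],jawdir[1],0.]); tw=np.arctan2(-a[1],a[2])
        tw=(tw+np.pi/2)%np.pi-np.pi/2
    print('travel',d.round(4),'twist',round(tw,3),'pos',p.round(4))
E
python3 - <<'E'
from h import *
t=cam('top');s=cam('side')
K=onz(t,450.6,252.6,.139); T=onz(t,388.6,238.2,.133)
print('knob',K,'tun',T)
dy=(T-K)[:2];print(np.linalg.norm(dy)); dy/=np.linalg.norm(dy); print(dy,'yaw',np.arctan2(-dy[0],dy[1]))
print('side',onz(s,260+322/4,260+337/4,.139),tri(t,(450.6,252.6),s,(260+322/4,260+337/4)))
print(axes()[0].round(3), ctrl.get_state()['joint_positions'])
D=[onz(t,90+u/4,190+v/4,.016) for u,v in((562,125),(750,190),(703,325),(515,258))]
print(np.round(D,4), np.mean(D,0))
print('w', onz(t,90+579/4,190+206/4,.021))
plan([K[0]+.007*dy[1],K[1]-.007*dy[0],.26],dy)
E
```

```text
knob [ 0.5013143  -0.30198368  0.139     ] tun [ 0.5356876  -0.14758122  0.133     ]
0.15818230944822564
[0.21730179 0.97610447] yaw -0.21904935028367084
side [ 0.5031526  -0.30974916  0.139     ] [ 0.5041053  -0.30480342  0.12898142]
[[-0.001  0.898  0.44 ]
 [ 0.001  0.44  -0.898]
 [-1.    -0.    -0.001]] [ 1.1290922   0.3216414  -0.0700881   1.45139178  0.02259974  1.3707849
 -0.05689249]
[[0.5972 0.2857 0.016 ]
 [0.5532 0.1498 0.016 ]
 [0.457  0.1781 0.016 ]
 [0.5009 0.3125 0.016 ]] [0.52705665 0.23153512 0.016     ]
w [0.53804984 0.26879952 0.021     ]
travel [-0.0381  0.3227 -0.1534] twist 0.675 pos [ 0.2859 -0.5833  0.2217]
```

```bash
python3 -m pendant '[{"travel":[-0.03,0.04,-0.02],"twist":0.1},{"travel":[-0.038,0.09,-0.04],"twist":0.22},{"travel":[-0.038,0.14,-0.065],"twist":0.34},{"travel":[-0.038,0.19,-0.09],"twist":0.45},{"travel":[-0.038,0.24,-0.115],"twist":0.56},{"travel":[-0.038,0.29,-0.14],"twist":0.64},{"travel":[-0.038,0.323,-0.153],"twist":0.675},{"travel":[-0.038,0.323,-0.153],"twist":0.675},{"travel":[-0.038,0.323,-0.153],"twist":0.675}]' 0 20
python3 - <<'E'
from h import *
st=ctrl.get_state(); i=ctrl.get_image('wrist'); np.save('w1.npy',i)
import pickle; pickle.dump(st,open('w1.pkl','wb'))
crop(i,0,0,640,480,1.25,'pics/w1.png',1.5)
c=cam('wrist',st);print(px(c,[.5013,-.302,.139]),axes(st))
E
```

```text
time: 1.27
position: [0.5078, -0.3047, 0.2596]
tool_rot: [1.369, 1.099, -1.371]
ft_force: [-0.6, -0.5, -0.1]
grip_width: 0.499
[320.94302028 242.28802032] (array([[-1.83743531e-03,  9.75905897e-01, -2.18184105e-01],
       [ 7.84903711e-04, -2.18182999e-01, -9.75907559e-01],
       [-9.99998004e-01, -1.96442052e-03, -3.65095015e-04]]), array([ 0.50780153, -0.30471968,  0.25955483]))
```

View pics/w1.png

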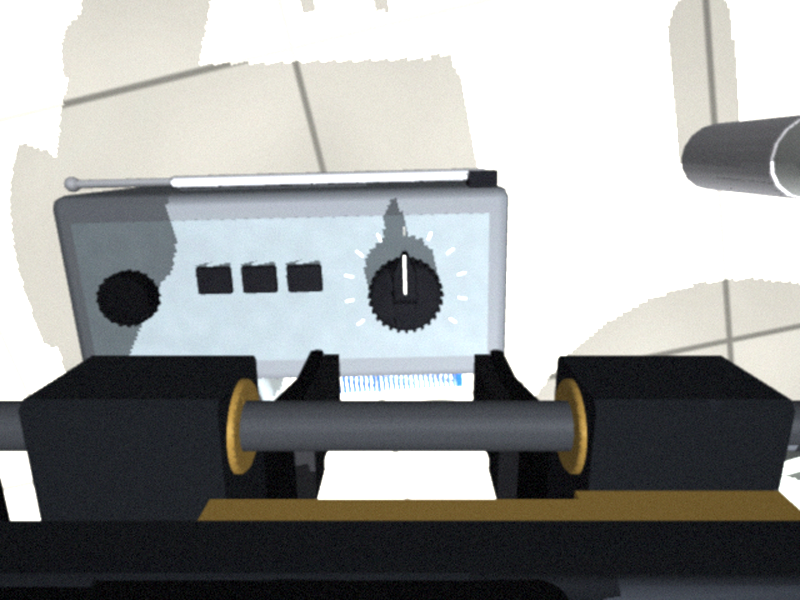

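Run:
```python
from h import *
import pickle
st=pickle.load(open('w1.pkl','rb'));i=np.load('w1.npy');c=cam('wrist',st)
crop(i,260,180,390,290,6,'pics/w1c.png',2.5)
g=i.max(2)
for nm,(x0,y0,x1,y1) in dict(vol=(285,195,365,272),tun=(70,205,135,265)).items():
    m=(g[y0:y1,x0:x1]<30).astype(np.uint8); m=cv2.morphologyEx(m,cv2.MORPH_OPEN,np.ones((9,9)))
    cs,_=cv2.findContours(m,0,1); k=max(cs,key=cv2.contourArea); print(nm,cv2.boundingRect(k),[q+o for q,o in zip(cv2.minEnclosingCircle(k)[0],(x0,y0))],cv2.minEnclosingCircle(k)[1])
w=np.argwhere(g[195:245,315:332]>120)[:, ::-1]+[315,195]
w=w[w[:,1]>203]; print(len(w),w.min(0),w.max(0))
P=np.array([onz(c,*q,.156) for q in w])[:,:2]; 
vx,vy,x,y=cv2.fitLine(P.astype(np.float32),2,0,.01,.01).ravel(); print('line',vx,vy,np.arctan2(vy,vx),P[w[:,1].argmax()],P[w[:,1].argmin()], 'mean',P.mean(0))
```

```text
Traceback (most recent call last):
ValueError: max() iterable argument is empty
```

View pics/w1c.png

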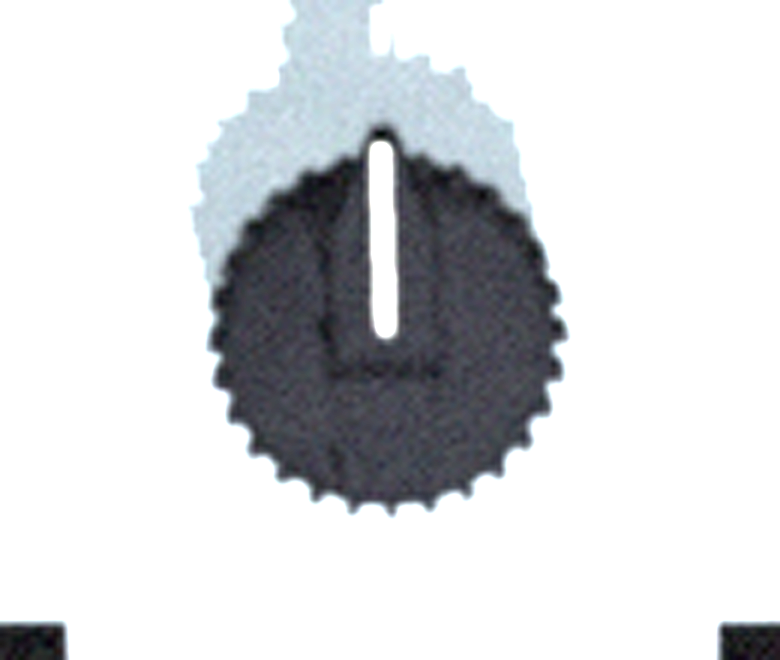

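Run:
```python
from h import *
import pickle
st=pickle.load(open('w1.pkl','rb'));i=np.load('w1.npy');c=cam('wrist',st)
g=i.max(2)
for nm,(x0,y0,x1,y1) in dict(vol=(285,195,365,272),tun=(70,205,135,265)).items():
    m=(g[y0:y1,x0:x1]<60).astype(np.uint8); m=cv2.morphologyEx(m,cv2.MORPH_CLOSE,np.ones((7,7)));m=cv2.morphologyEx(m,cv2.MORPH_OPEN,np.ones((15,15)))
    cs,_=cv2.findContours(m,0,1); k=max(cs,key=cv2.contourArea); (cx,cy),r=cv2.minEnclosingCircle(k); e=cv2.fitEllipse(k)
    print(nm,(cx+x0,cy+y0),r,e[0][0]+x0,e[0][1]+y0,e[1], onz(c,e[0][0]+x0,e[0][1]+y0,.136 if nm=='vol' else .130))
w=np.argwhere(g[195:245,315:332]>120)[:, ::-1]+[315,195]
w=w[w[:,1]>201]; print(len(w),w.min(0),w.max(0))
P=np.array([onz(c,*q,.156) for q in w])[:,:2]; 
vx,vy,x,y=cv2.fitLine(P.astype(np.float32),2,0,.01,.01).ravel(); print('line',vx,vy,np.arctan2(vy,vx),P[w[:,1].argmax()],P[w[:,1].argmin()], 'mean',P.mean(0))
```

```text
vol (323.85533142089844, 234.64730834960938) 30.197229385375977 323.9699821472168 234.37424850463867 (57.162025451660156, 57.70856475830078) [ 0.50555572 -0.30506652  0.136     ]
tun (102.0, 237.5) 24.88483428955078 102.03926086425781 238.10951614379883 (44.03971862792969, 48.17993927001953) [ 0.53540572 -0.15160427  0.13      ]
110 [322 204] [325 235]
line 0.98106474 -0.19368014 -0.19491193 [ 0.51027089 -0.30553005] [ 0.53001638 -0.30931241] mean [ 0.51977637 -0.30788003]
```

Run:
```python
from h import *
plan([.5129,-.3064,.1415],[.192,.981])
```

```text
travel [ 1.181e-01  5.800e-03 -1.000e-04] twist -0.028 pos [ 0.5074 -0.3053  0.2596]
```

```bash
python3 -m pendant '[{"travel":[0.03,0.0058,0],"twist":-0.028},{"travel":[0.065,0.0058,0],"twist":-0.028},{"travel":[0.095,0.0058,0],"twist":-0.028},{"travel":[0.11,0.0058,0],"twist":-0.028},{"travel":[0.118,0.0058,0],"twist":-0.028},{"travel":[0.118,0.0058,0],"twist":-0.028},{"travel":[0.118,0.0058,0],"twist":-0.028}]' 0 20
python3 - <<'E'
from h import *
st=ctrl.get_state(); print(axes(st)); i=ctrl.get_image('wrist')
crop(i,200,150,450,350,3,'pics/w2.png',2.5)
E
```

```text
time: 2.2
position: [0.5136, -0.307, 0.1429]
tool_rot: [1.35, 1.111, -1.35]
ft_force: [0.1, -0.5, 1.2]
grip_width: 0.502
(array([[ 3.94770064e-05,  9.81349932e-01, -1.92229833e-01],
       [-4.82089081e-04, -1.92229792e-01, -9.81349823e-01],
       [-9.99999883e-01,  1.31412657e-04,  4.65509430e-04]]), array([ 0.51358577, -0.30704453,  0.14289419]))
```

View pics/w2.png

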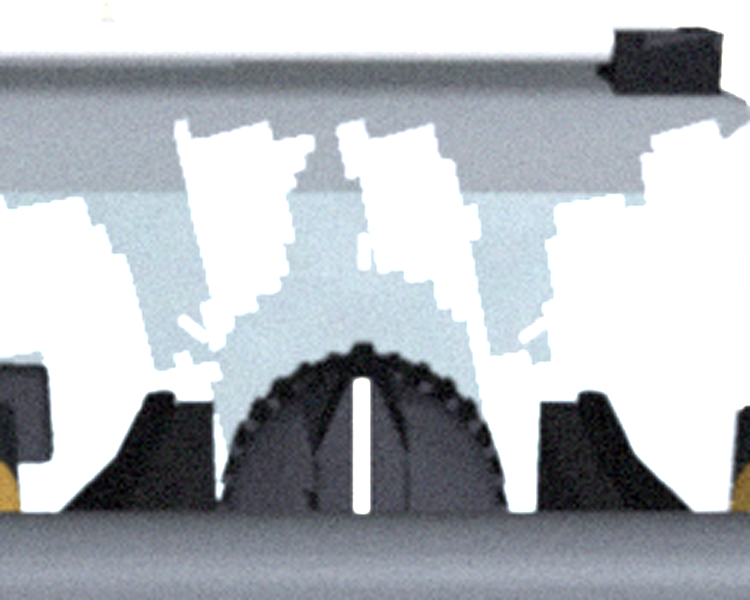

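```bash
python3 -m pendant '[{"travel":[0,0,-0.001],"twist":0},{"travel":[0,0,-0.001],"twist":0},{"travel":[0,0,-0.001],"twist":0},{"travel":[0,0,-0.001],"twist":0},{"travel":[0,0,-0.001],"twist":0},{"travel":[0,0,-0.001],"twist":0}]' -1 15
python3 - <<'E'
from h import *
st=ctrl.get_state(); print(st['ft_force'],st['position'],st['grip_width']*87)
E
```

```text
time: 3.0
position: [0.5138, -0.3059, 0.1429]
tool_rot: [1.35, 1.111, -1.35]
ft_force: [-0.1, -0.1, 0.7]
grip_width: 0.133
[-0.07291704 -0.10120409  0.66202016] [ 0.51378494 -0.30592166  0.14285095] 11.564336482013774
```

```bash
python3 -m pendant '[{"travel":[-0.01,0,0],"twist":0},{"travel":[-0.03,0,0],"twist":0},{"travel":[-0.06,0,0],"twist":0},{"travel":[-0.09,0,0],"twist":0},{"travel":[-0.1,0,0],"twist":0},{"travel":[-0.1,0,0],"twist":0}]'
python3 - <<'E'
from h import *
plan([.521,.195,.12],[.25,.97])
st=ctrl.get_state(); i=ctrl.get_image('wrist');np.save('w3.npy',i)
import pickle; pickle.dump(st,open('w3.pkl','wb'))
crop(i,0,0,640,480,1.25,'pics/w3.png',2)
E
```

```text
time: 3.75
position: [0.5139, -0.306, 0.2433]
tool_rot: [1.35, 1.11, -1.35]
ft_force: [0.3, 0.2, -1.0]
grip_width: 0.136
travel [ 0.1228 -0.0894 -0.4931] twist 0.059 pos [ 0.5139 -0.306   0.2433]
```

View pics/w3.png

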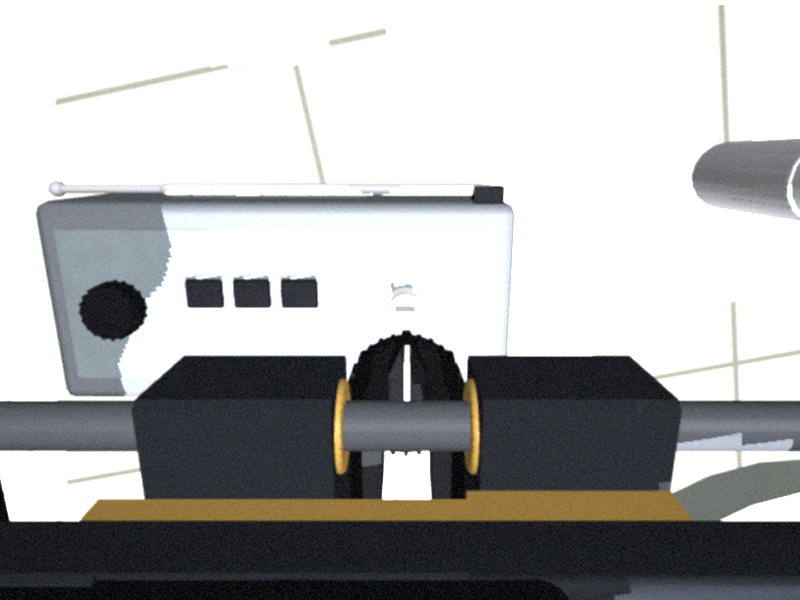

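```bash
python3 -m pendant '[{"travel":[0,-0.005,-0.03],"twist":0},{"travel":[0,-0.015,-0.08],"twist":0.02},{"travel":[0,-0.025,-0.14],"twist":0.04},{"travel":[0,-0.036,-0.2],"twist":0.059},{"travel":[0,-0.047,-0.26],"twist":0.059},{"travel":[0,-0.058,-0.32],"twist":0.059},{"travel":[0,-0.069,-0.38],"twist":0.059},{"travel":[0,-0.08,-0.44],"twist":0.059},{"travel":[0.03,-0.089,-0.48],"twist":0.059},{"travel":[0.06,-0.0894,-0.493],"twist":0.059}]'
python3 - <<'E'
from h import *
plan([.521,.195,.03],[.25,.97])
st=ctrl.get_state(); i=ctrl.get_image('wrist');np.save('w4.npy',i)
import pickle; pickle.dump(st,open('w4.pkl','wb'))
crop(i,0,0,640,480,1.25,'pics/w4.png',1.3)
E
```

```text
time: 5.05
position: [0.5185, 0.199, 0.1803]
tool_rot: [1.388, 1.085, -1.39]
ft_force: [-0.7, -1.1, -0.6]
grip_width: 0.139
travel [0.1503 0.0038 0.0033] twist 0.006 pos [0.5185 0.199  0.1803]
```

View pics/w4.png

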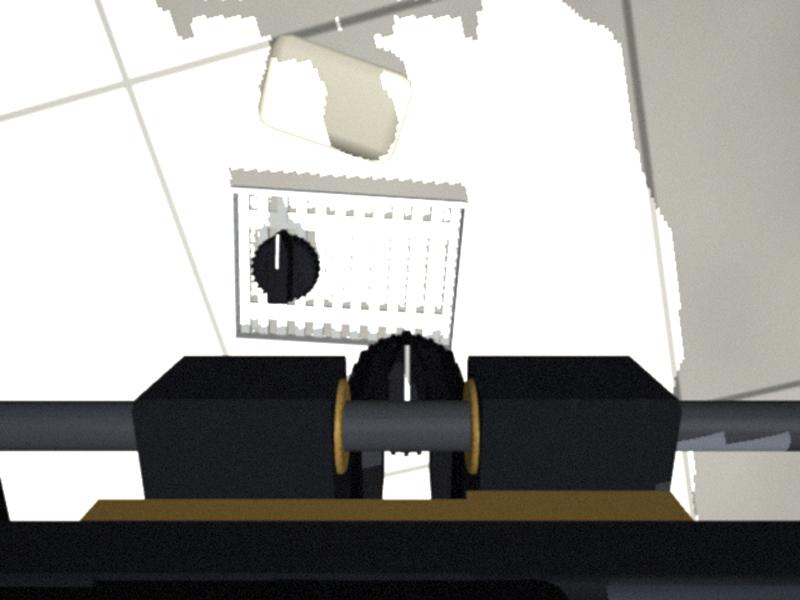

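Run:
```python
from h import *
import pickle
st=pickle.load(open('w4.pkl','rb'));i=np.load('w4.npy');c=cam('wrist',st)
crop(i,175,140,385,285,3.8,'pics/w4c.png',1.0)
D=[onz(c,u/1.25,v/1.25,.016) for u,v in((235,190),(466,203),(452,347),(238,337))]
print(np.round(D,4),np.mean(D,0))
g=i.max(2)
x0,y0,x1,y1=195,178,265,250
m=(g[y0:y1,x0:x1]<60).astype(np.uint8); m=cv2.morphologyEx(m,cv2.MORPH_CLOSE,np.ones((7,7)));m=cv2.morphologyEx(m,cv2.MORPH_OPEN,np.ones((15,15)))
cs,_=cv2.findContours(m,0,1); k=max(cs,key=cv2.contourArea); e=cv2.fitEllipse(k); print(e, onz(c,e[0][0]+x0,e[0][1]+y0,.018))
w=np.argwhere(g[186:217,214:230]>130)[:, ::-1]+[214,186]
P=np.array([onz(c,*q,.038) for q in w])[:,:2]; print(len(w),w.min(0),w.max(0))
vx,vy,x,y=cv2.fitLine(P.astype(np.float32),2,0,.01,.01).ravel(); print('line',vx,vy,np.arctan2(vy,vx),P[w[:,1].argmax()],P[w[:,1].argmin()])
```

```text
[[0.5924 0.2844 0.016 ]
 [0.5513 0.1521 0.016 ]
 [0.4637 0.1807 0.016 ]
 [0.5039 0.3127 0.016 ]] [0.52781848 0.23246232 0.016     ]
((33.22193145751953, 36.1551513671875), (50.55076599121094, 53.44343566894531), 7.5375261306762695) [0.54017004 0.26894215 0.018     ]
76 [216 186] [223 214]
line 0.9652955 -0.2611601 -0.26422384 [0.5446278  0.26920972] [0.56469066 0.26575577]
```

View pics/w4c.png

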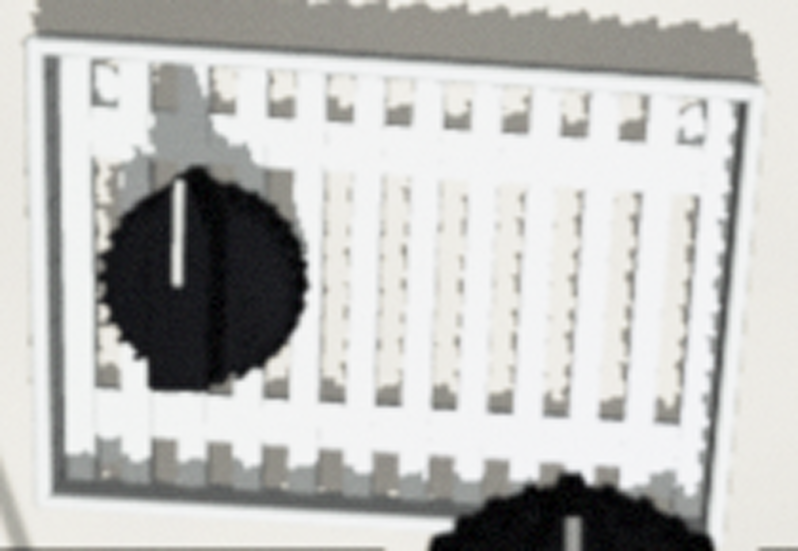

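```bash
python3 -m pendant '[{"travel":[0.03,0.0038,0.0033],"twist":0},{"travel":[0.07,0.0038,0.0033],"twist":0},{"travel":[0.11,0.0038,0.0033],"twist":0},{"travel":[0.135,0.0038,0.0033],"twist":0},{"travel":[0.148,0.0038,0.0033],"twist":0},{"travel":[0.154,0.0038,0.0033],"twist":0},{"travel":[0.1545,0.0038,0.0033],"twist":0},{"travel":[0.1545,0.0038,0.0033],"twist":0}]'
```

```text
time: 6.1
position: [0.5172, 0.1929, 0.023]
tool_rot: [1.381, 1.087, -1.4]
ft_force: [-6.1, -4.5, 12.5]
grip_width: 0.139
```

```bash
python3 -m pendant '[{"travel":[-0.002,0,0],"twist":0},{"travel":[-0.003,0,0],"twist":0},{"travel":[-0.003,0,0],"twist":0},{"travel":[-0.003,0,0],"twist":0}]' -0.35
python3 - <<'E'
from h import *
st=ctrl.get_state(); i=ctrl.get_image('wrist');print(st['ft_force'],st['grip_width']*87,axes(st))
crop(i,0,0,640,480,1.25,'pics/w5.png',1.)
i=ctrl.get_image('side'); crop(i,230,160,350,250,6,'pics/s5.png',1)
E
```

```text
time: 6.6
position: [0.5172, 0.1929, 0.0258]
tool_rot: [1.381, 1.087, -1.4]
ft_force: [0.6, 0.2, -0.1]
grip_width: 0.319
[ 0.55276501  0.18282455 -0.13962196] 27.774622249165617 (array([[-0.01140833,  0.96944829, -0.24503032],
       [-0.00270409, -0.24507528, -0.96950028],
       [-0.99993127, -0.0103978 ,  0.00541738]]), array([0.51719671, 0.19287035, 0.0257831 ]))
```

View pics/w5.png

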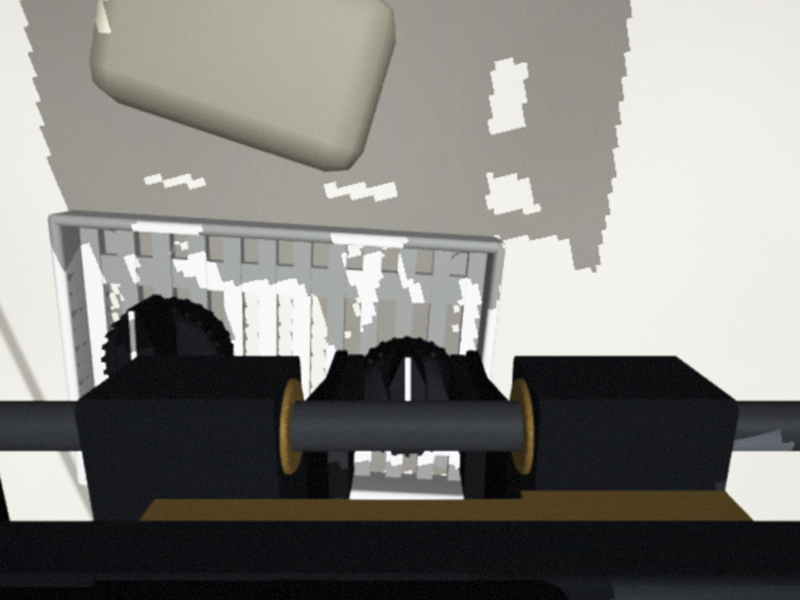

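View pics/s5.png

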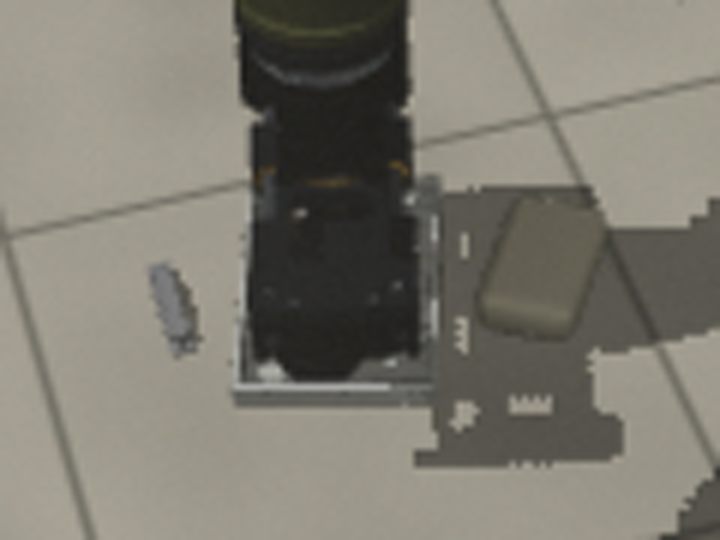

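```bash
python3 - <<'E'
from h import *
plan([.545,.268,.16],[.25,.97])
E
python3 -m pendant '[{"travel":[-0.015,0,0],"twist":0},{"travel":[-0.05,0,0],"twist":0},{"travel":[-0.09,0,-0.02],"twist":0},{"travel":[-0.12,0.005,-0.05],"twist":0},{"travel":[-0.134,0.01,-0.08],"twist":0},{"travel":[-0.134,0.01,-0.08],"twist":0},{"travel":[-0.134,0.01,-0.08],"twist":0},{"travel":[-0.134,0.01,-0.08],"twist":0}]'
python3 - <<'E'
from h import *
st=ctrl.get_state(); i=ctrl.get_image('wrist');np.save('w6.npy',i);print(axes(st))
import pickle; pickle.dump(st,open('w6.pkl','wb'))
crop(i,0,0,640,480,1.25,'pics/w6.png',1)
c=cam('wrist',st); print(px(c,[.54,.269,.02]))
E
```

```text
travel [-0.1348  0.0072 -0.0789] twist 0.005 pos [0.5171 0.1929 0.0257]
time: 7.7
position: [0.5477, 0.2668, 0.1586]
tool_rot: [1.38, 1.086, -1.402]
ft_force: [0.4, -0.9, 0.3]
grip_width: 0.32
(array([[-0.01262554,  0.9691075 , -0.24631533],
       [-0.00407029, -0.24638273, -0.96916406],
       [-0.99991201, -0.01123365,  0.00705527]]), array([0.54765161, 0.26684816, 0.15858946]))
[321.15541868 235.34287235]
```

View pics/w6.png

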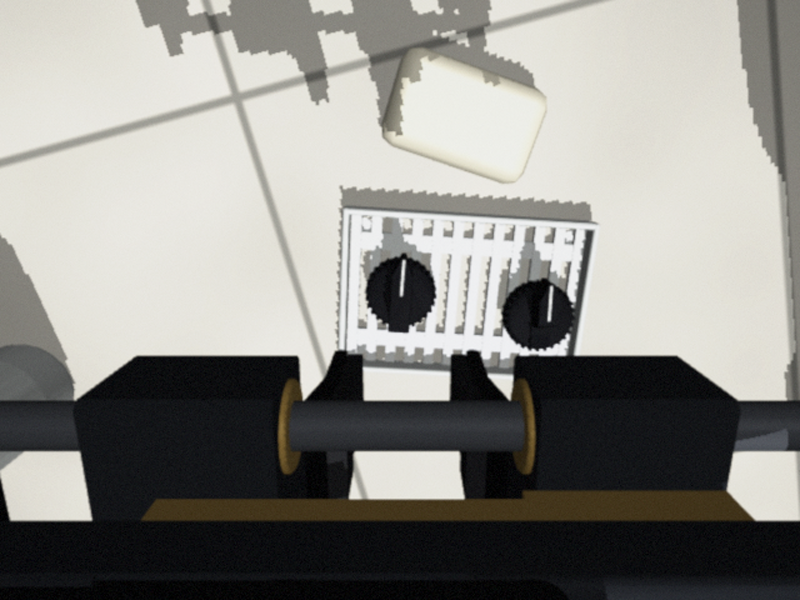

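Run:
```python
from h import *
import pickle
st=pickle.load(open('w6.pkl','rb'));i=np.load('w6.npy');c=cam('wrist',st)
crop(i,270,185,470,295,4,'pics/w6c.png',1.6)
g=i.max(2)
x0,y0,x1,y1=288,200,354,268
m=(g[y0:y1,x0:x1]<70).astype(np.uint8); m=cv2.morphologyEx(m,cv2.MORPH_CLOSE,np.ones((7,7)));m=cv2.morphologyEx(m,cv2.MORPH_OPEN,np.ones((21,21)))
cs,_=cv2.findContours(m,0,1); k=max(cs,key=cv2.contourArea); e=cv2.fitEllipse(k); print(e, onz(c,e[0][0]+x0,e[0][1]+y0,.018))
w=np.argwhere(g[208:240,317:330]>110)[:, ::-1]+[317,208]
n,l,s,_=cv2.connectedComponentsWithStats((g[206:242,315:332]>110).astype(np.uint8)); print(s.tolist())
P=np.array([onz(c,*q,.038) for q in w])[:,:2]; print(len(w),w.min(0),w.max(0))
vx,vy,x,y=cv2.fitLine(P.astype(np.float32),2,0,.01,.01).ravel(); print('line',vx,vy,np.arctan2(vy,vx),P[w[:,1].argmax()],P[w[:,1].argmin()])
```

```text
((31.859066009521484, 33.04328155517578), (52.89305114746094, 53.59221649169922), 89.5238037109375) [0.54139487 0.26961993 0.018     ]
[[0, 0, 17, 36, 521], [15, 0, 2, 2, 3], [5, 2, 5, 29, 88]]
88 [320 208] [324 236]
line 0.94772375 -0.31909204 -0.32477126 [0.54441638 0.26866177] [0.56288489 0.26253725]
```

View pics/w6c.png

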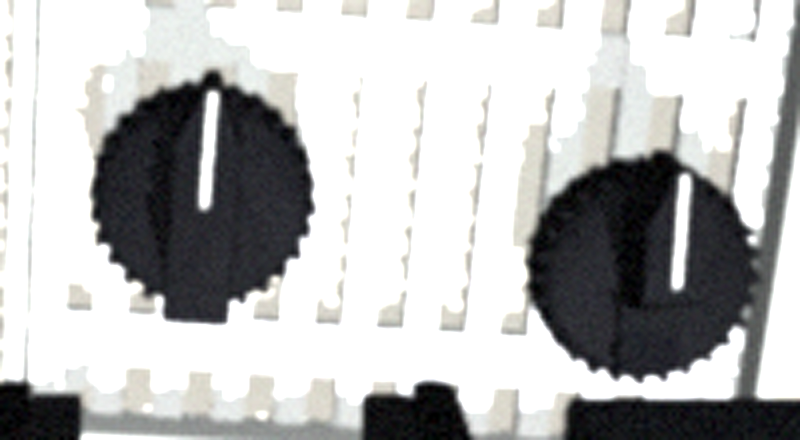

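Run:
```python
from h import *
plan([.541,.2697,.0245],[.319,.948])
```

```text
travel [ 0.1342 -0.0057 -0.0019] twist 0.076 pos [0.5477 0.267  0.1587]
```

```bash
python3 -m pendant '[{"travel":[0.03,-0.0057,-0.0019],"twist":0.076},{"travel":[0.07,-0.0057,-0.0019],"twist":0.076},{"travel":[0.1,-0.0057,-0.0019],"twist":0.076},{"travel":[0.12,-0.0057,-0.0019],"twist":0.076},{"travel":[0.13,-0.0057,-0.0019],"twist":0.076},{"travel":[0.134,-0.0057,-0.0019],"twist":0.076},{"travel":[0.134,-0.0057,-0.0019],"twist":0.076},{"travel":[0.134,-0.0057,-0.0019],"twist":0.076}]'
python3 - <<'E'
from h import *
st=ctrl.get_state(); print(axes(st)); i=ctrl.get_image('wrist')
plan([.541,.2697,.0245],[.319,.948])
crop(i,200,150,450,350,3,'pics/w7.png',2.)
E
```

```text
time: 8.75
position: [0.5417, 0.2701, 0.0257]
tool_rot: [1.436, 1.041, -1.455]
ft_force: [0.3, 0.8, -0.6]
grip_width: 0.323
(array([[-0.01087409,  0.94762892, -0.31918831],
       [-0.0032658 , -0.31923914, -0.94766856],
       [-0.99993554, -0.00926263,  0.0065662 ]]), array([0.54166339, 0.27007273, 0.02570513]))
travel [ 0.0011 -0.0004  0.0005] twist -0.0 pos [0.5416 0.27   0.0256]
```

View pics/w7.png

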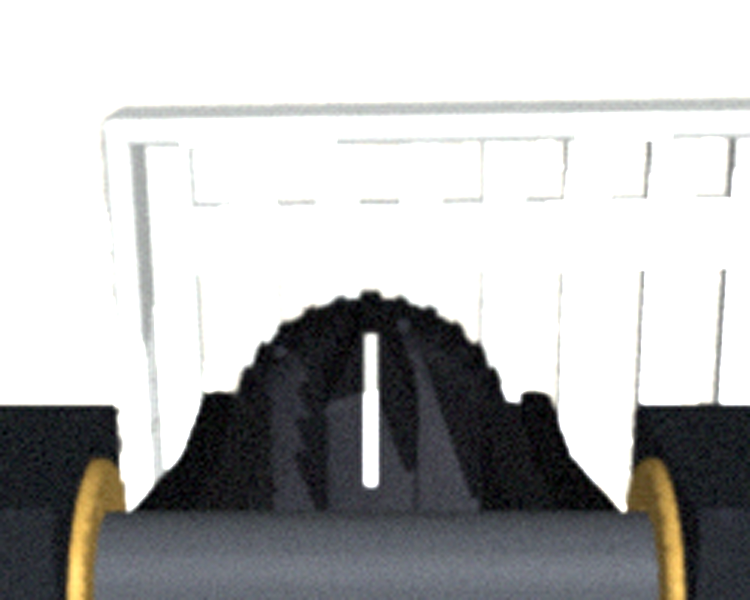

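```bash
python3 -m pendant '[{"travel":[0.001,-0.0004,0.0005],"twist":0},{"travel":[0.001,-0.0004,0.0005],"twist":0},{"travel":[0.001,-0.0004,0.0005],"twist":0},{"travel":[0.001,-0.0004,0.0005],"twist":0},{"travel":[0.001,-0.0004,0.0005],"twist":0}]' -1 20; python3 -m pendant '[{"travel":[-0.01,0,0],"twist":0},{"travel":[-0.03,0,0],"twist":0},{"travel":[-0.06,0,0],"twist":0},{"travel":[-0.1,0,0],"twist":0},{"travel":[-0.15,0,0],"twist":0},{"travel":[-0.19,0,0],"twist":0},{"travel":[-0.205,0,0],"twist":0},{"travel":[-0.205,0,0],"twist":0}]'
python3 - <<'E'
from h import *
import pickle
st=pickle.load(open('w3.pkl','rb'));i=np.load('w3.npy');c=cam('wrist',st)
crop(i,290,205,355,260,10,'pics/w3c.png',1.)
crop(i,290,205,355,260,10,'pics/w3d.png',3.)
st=ctrl.get_state(); i=ctrl.get_image('wrist');np.save('w8.npy',i); pickle.dump(st,open('w8.pkl','wb'))
print(axes(st),st['grip_width']*87)
crop(i,0,0,640,480,1.25,'pics/w8.png',1.)
plan([.51,-.305,.23],[.192,.981])
E
```

```text
time: 9.43
position: [0.5411, 0.2697, 0.0248]
tool_rot: [1.436, 1.041, -1.455]
ft_force: [-1.1, -0.4, 1.3]
grip_width: 0.133
time: 10.42
position: [0.5437, 0.2707, 0.231]
tool_rot: [1.437, 1.041, -1.453]
ft_force: [-0.0, 0.0, -0.3]
grip_width: 0.133
(array([[-0.00877035,  0.94766335, -0.31915084],
       [-0.00264365, -0.31918398, -0.94768908],
       [-0.99995805, -0.00746784,  0.00530464]]), array([0.54366653, 0.27068564, 0.23100209])) 11.60330669248314
travel [0.0018 0.1523 0.5556] twist -0.132 pos [0.543  0.2702 0.2293]
```

View pics/w3c.png

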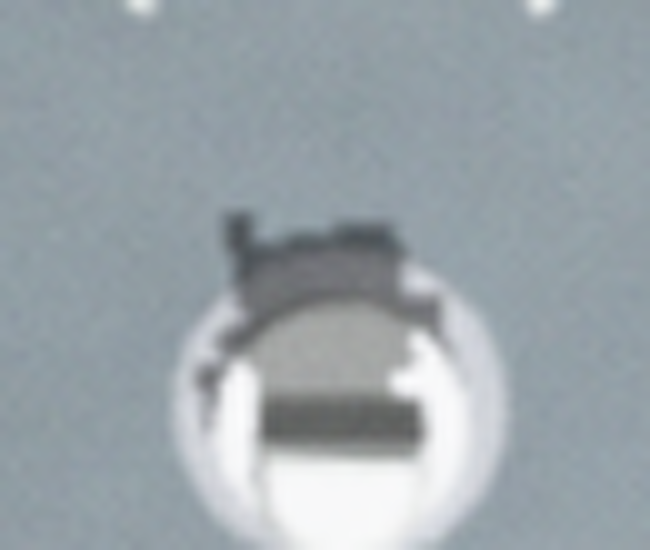

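View pics/w8.png

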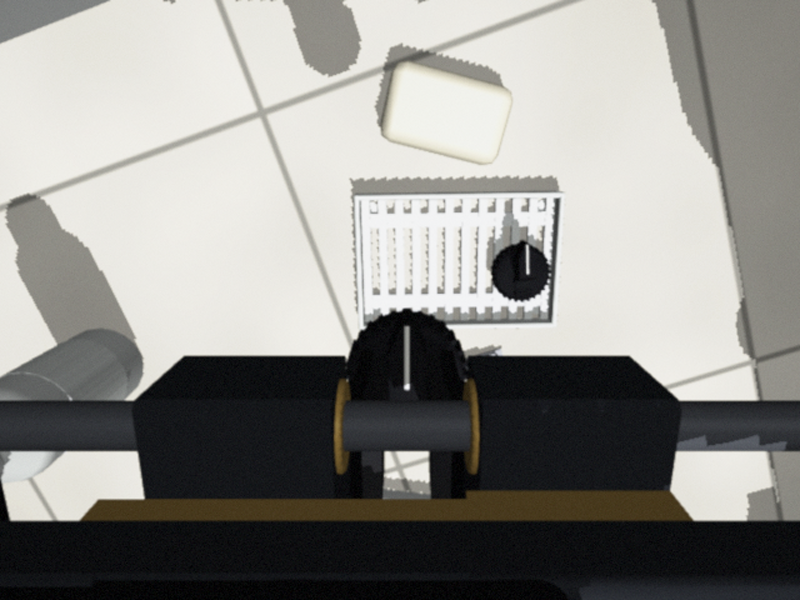

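```bash
python3 - <<'E'
from h import *
import pickle
st=pickle.load(open('w3.pkl','rb'));i=np.load('w3.npy');c=cam('wrist',st)
crop(i,290,210,355,275,9,'pics/w3e.png',.7)
s=np.array([.5055,-.305]);X=np.array([.981,-.192])
print(px(c,[*s,.136]),px(c,[*(s+.002*X),.136]),px(c,[*(s-.006*X),.136]))
E
python3 -m pendant '[{"travel":[-0.01,0.008,0.03],"twist":0},{"travel":[-0.01,0.022,0.08],"twist":-0.03},{"travel":[-0.01,0.038,0.14],"twist":-0.06},{"travel":[-0.01,0.055,0.2],"twist":-0.09},{"travel":[-0.01,0.071,0.26],"twist":-0.12},{"travel":[-0.01,0.088,0.32],"twist":-0.132},{"travel":[-0.01,0.104,0.38],"twist":-0.132},{"travel":[-0.005,0.12,0.44],"twist":-0.132},{"travel":[0,0.137,0.5],"twist":-0.132},{"travel":[0.002,0.146,0.54],"twist":-0.132}]'
python3 - <<'E'
from h import *
plan([.51,-.305,.23],[.192,.981])
E
```

```text
[323.37340112 250.58664136] [323.37230396 247.65396928] [323.37666845 259.32005794]
time: 11.72
position: [0.5065, -0.2914, 0.2267]
tool_rot: [1.342, 1.119, -1.366]
ft_force: [0.8, 0.1, 0.3]
grip_width: 0.136
travel [-0.0033  0.006   0.0127] twist -0.003 pos [ 0.5065 -0.2914  0.2267]
```

View pics/w3e.png

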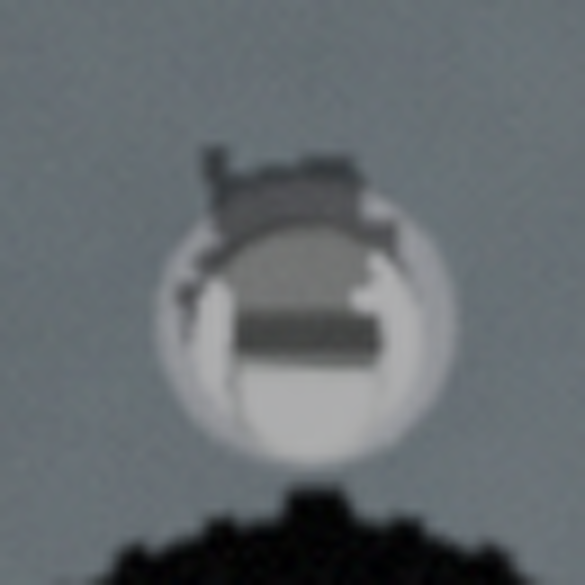

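```bash
python3 -m pendant '[{"travel":[0.0,0.0,0.0127],"twist":-0.003},{"travel":[0.01,-0.012,0.0127],"twist":-0.003},{"travel":[0.02,-0.02,0.0127],"twist":-0.003},{"travel":[0.02,-0.02,0.0127],"twist":-0.003},{"travel":[0.02,-0.02,0.0127],"twist":-0.003}]'
python3 - <<'E'
from h import *
import pickle
st=ctrl.get_state(); i=ctrl.get_image('wrist');np.save('w9.npy',i); pickle.dump(st,open('w9.pkl','wb'))
print(axes(st))
crop(i,240,180,400,300,5,'pics/w9.png',.8)
E
```

```text
time: 12.35
position: [0.4847, -0.2992, 0.2073]
tool_rot: [1.339, 1.12, -1.363]
ft_force: [0.7, -0.1, -1.0]
grip_width: 0.136
(array([[-0.01527351,  0.9814821 , -0.190944  ],
       [-0.00232081, -0.19100056, -0.98158718],
       [-0.99988066, -0.01454914,  0.00519508]]), array([ 0.48472688, -0.29923084,  0.20732275]))
```

View pics/w9.png

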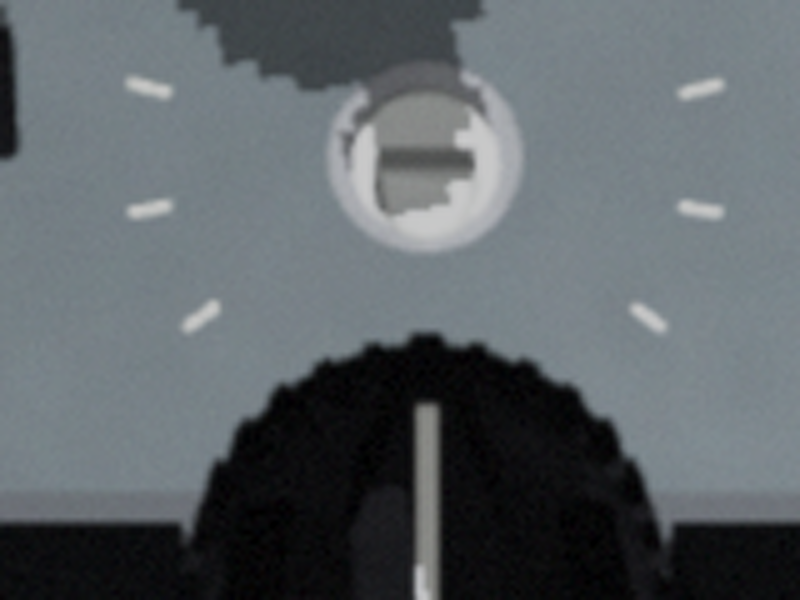

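Run:
```python
from h import *
import pickle
K=np.array(ctrl.camera_model('wrist')['K']);T=np.array(ctrl.camera_model('wrist')['T_tool_cam'])
def tool(u,v,x): # intersect with tool plane x
    d=T[:3,:3]@np.linalg.solve(K,[u,v,1.]);o=T[:3,3];return o+d*(x-o[0])/d[0]
for f in('w3','w8','w9'):
    i=np.load(f+'.npy');g=i.max(2)
    # skirt front row near col 325 and line tip
    col=g[:, 310:341].astype(float)
    out=[]
    for u in (325,326):
        c=g[225:300,u].astype(int); out.append(c.tolist()[:62])
    print(f); print(out[0])
w3f=tool(325,263.9,.004);w9f=tool(325,247,.004); print(w3f,w9f)
w3l=tool(325.6,277.6,-.013);w9l=tool(325.4,260.6,-.013); print(w3l,w9l)
st=pickle.load(open('w9.pkl','rb'));c=cam('wrist',st)
print('shaft end', onz(c,325,217.8,.136),'collar',onz(c,325,211.4,.119))
print('base', onz(c,325,180+92/5,.123))
st=pickle.load(open('w3.pkl','rb'));c=cam('wrist',st); print('w3 end mid',onz(c,324.3,255.95,.136))
```

```text
w3
[167, 164, 126, 93, 94, 112, 122, 120, 118, 115, 139, 159, 166, 165, 168, 166, 168, 168, 164, 136, 115, 104, 99, 102, 138, 165, 230, 245, 248, 249, 249, 248, 249, 249, 247, 238, 209, 174, 136, 75, 21, 12, 10, 9, 11, 4, 15, 4, 14, 13, 42, 132, 161, 167, 168, 164, 165, 167, 165, 166, 167, 168]
w8
[234, 235, 236, 234, 220, 178, 152, 147, 142, 133, 192, 236, 245, 245, 244, 244, 244, 245, 245, 243, 234, 155, 42, 12, 5, 8, 10, 4, 9, 14, 5, 6, 8, 15, 22, 59, 127, 150, 150, 151, 150, 154, 153, 154, 154, 151, 154, 152, 151, 152, 154, 152, 154, 149, 156, 152, 150, 151, 149, 149, 150, 156]
w9
[250, 248, 238, 227, 224, 193, 171, 169, 171, 167, 169, 170, 170, 172, 169, 171, 173, 171, 172, 173, 168, 113, 39, 13, 15, 13, 8, 2, 12, 11, 13, 11, 19, 14, 20, 66, 140, 164, 169, 170, 172, 171, 170, 167, 172, 170, 172, 170, 168, 169, 168, 169, 170, 169, 167, 172, 167, 168, 169, 169, 170, 169]
[0.004      0.01599307 0.00151141] [0.004      0.02316252 0.00150653]
[-0.013       0.01625412  0.00172568] [-0.013       0.02284336  0.00164568]
shaft end [ 0.50387577 -0.3048989   0.136     ] collar [ 0.50386989 -0.30499498  0.119     ]
base [ 0.51225389 -0.30659703  0.123     ]
w3 end mid [ 0.50158507 -0.30481054  0.136     ]
```

Run:
```python
from h import *
import pickle
K=np.array(ctrl.camera_model('wrist')['K']);T=np.array(ctrl.camera_model('wrist')['T_tool_cam'])
def tool(u,v,x):
    d=T[:3,:3]@np.linalg.solve(K,[u,v,1.]);o=T[:3,3];return o+d*(x-o[0])/d[0]
for v in(263.8,246.5):
  for x in(.004,.019): print(v,x,tool(325,v,x)-[0,.02,0])
# wing top: nose tip, line
i=np.load('w9.npy'); crop(i,270,235,380,300,7,'pics/w9h.png',4)
i=np.load('w8.npy'); crop(i,270,235,380,300,7,'pics/w8h.png',4)
i=np.load('w3.npy'); crop(i,270,255,380,310,7,'pics/w3h.png',4)
```

```text
263.8 0.004 [ 0.004      -0.00396405  0.00151138]
263.8 0.019 [ 0.019      -0.00888575  0.00152116]
246.5 0.004 [0.004      0.0033723  0.00150639]
246.5 0.019 [ 0.019      -0.00088848  0.00151572]
```

View pics/w9h.png

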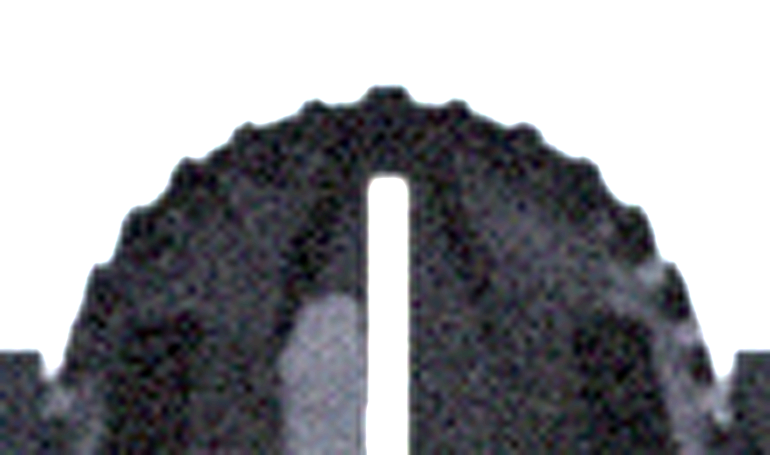

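View pics/w3h.png

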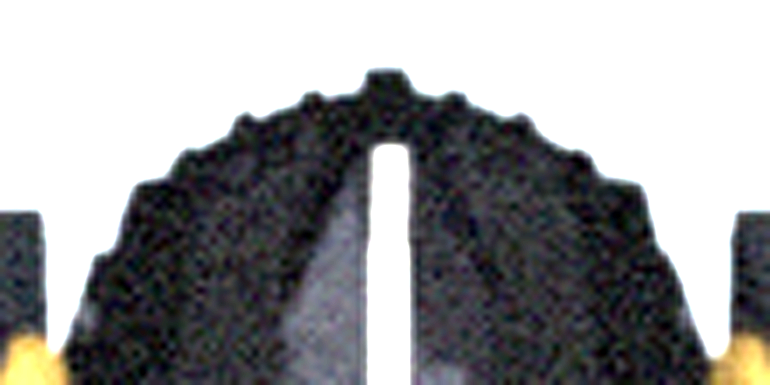

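```bash
cat > fit.py <<'E'
from h import *
import pickle
from scipy.optimize import least_squares
K=np.array(ctrl.camera_model('wrist')['K']);T=np.array(ctrl.camera_model('wrist')['T_tool_cam'])
def tool(u,v,x):
    d=T[:3,:3]@np.linalg.solve(K,[u,v,1.]);o=T[:3,3];return (o+d*(x-o[0])/d[0])[1:]
def skirt(i,box,thr,vmax):
    x0,y0,x1,y1=box; m=(i.max(2)[y0:y1,x0:x1]<thr).astype(np.uint8)
    m=cv2.morphologyEx(m,cv2.MORPH_CLOSE,np.ones((7,7)))
    cs,_=cv2.findContours(m,0,1); k=max(cs,key=cv2.contourArea); h=cv2.convexHull(k)[:,0]+[x0,y0]
    return h[(h[:,1]<vmax)&(h[:,1]>y0+1)&(h[:,0]>x0+1)&(h[:,0]<x1-2)]
def circ(P,r=.02):
    f=lambda c:np.hypot(P[:,0]-c[0],P[:,1]-c[1])-r
    s=least_squares(f,P.mean(0)-[.01,0],loss='soft_l1',f_scale=.0003); return s.x,np.abs(s.fun).mean()
E
python3 - <<'E'
from fit import *
for f,box,vm in(('w3',(270,258,380,295),284),('w9',(270,240,380,290),275),('w8',(270,240,380,290),272)):
    i=np.load(f+'.npy'); h=skirt(i,box,60,vm)
    # exclude nose centre
    h2=h[np.abs(h[:,0]-325)>6]
    print(f,len(h2),h2.tolist())
    for x in(.004,.0115,.019): print(x,circ(np.array([tool(*q,x) for q in h2])))
i=np.load('w6.npy');st=pickle.load(open('w6.pkl','rb'));c=cam('wrist',st)
h=skirt(i,(285,198,356,262),70,228);h=h[np.abs(h[:,0]-322)>6];print(h.tolist())
M,p=axes(st);X=np.array([.948,-.319])
for z in(.006,.021):
    P=np.array([onz(c,*q,z)[:2] for q in h]); s=least_squares(lambda a:np.hypot(*(P-a).T)-.02,[.541,.27],loss='soft_l1',f_scale=.0003); print(z,s.x,'L',(np.array([.5629,.2625])-s.x)@X)
E
```

```text
w3 4 [[344, 271], [361, 281], [362, 283], [304, 271]]
0.004 (array([-0.00520097,  0.00155727]), np.float64(0.00015615641028830785))
0.0115 (array([-0.00753027,  0.0017897 ]), np.float64(0.00021435032795926595))
0.019 (array([-0.0098144 ,  0.00203283]), np.float64(0.0002855312605244322))
w9 10 [[336, 249], [344, 252], [346, 253], [353, 257], [361, 264], [288, 265], [296, 257], [303, 253], [305, 252], [314, 249]]
0.004 (array([0.00266567, 0.00138574]), np.float64(8.659628305228186e-05))
0.0115 (array([0.00064564, 0.00139494]), np.float64(5.389247969328145e-05))
0.019 (array([-0.00137552,  0.00135908]), np.float64(0.00012499708622393628))
w8 9 [[336, 249], [345, 252], [354, 257], [355, 258], [294, 259], [296, 257], [303, 253], [305, 252], [313, 249]]
0.004 (array([0.00276728, 0.00153604]), np.float64(5.592892090884324e-05))
0.0115 (array([0.00074053, 0.00153988]), np.float64(4.8341196768284124e-05))
0.019 (array([-0.00127572,  0.0015433 ]), np.float64(0.00010341541488218285))
[[334, 209], [338, 212], [343, 217], [346, 224], [294, 224], [296, 219], [300, 214], [305, 210], [310, 207]]
0.006 [0.53972537 0.26993884] L 0.02434253678319264
0.021 [0.54218013 0.26922449] L 0.02178755045510857
```

Run:
```python
from h import *
plan([.5055,-.304,.165],[.192,.981])
```

```text
travel [0.0422 0.0217 0.0003] twist 0.001 pos [ 0.4848 -0.2995  0.2075]
```

```bash
python3 -m pendant '[{"travel":[0.01,0.01,0.0003],"twist":0.001},{"travel":[0.02,0.0217,0.0003],"twist":0.001},{"travel":[0.035,0.0217,0.0003],"twist":0.001},{"travel":[0.042,0.0217,0.0003],"twist":0.001},{"travel":[0.042,0.0217,0.0003],"twist":0.001},{"travel":[0.042,0.0217,0.0003],"twist":0.001}]'
python3 - <<'E'
from h import *
plan([.5055,-.304,.153],[.192,.981])
i=ctrl.get_image('wrist');crop(i,160,120,480,360,2.5,'pics/w10.png',1)
E
```

```text
time: 13.15
position: [0.5055, -0.3042, 0.1657]
tool_rot: [1.34, 1.118, -1.363]
ft_force: [0.2, 0.3, -0.6]
grip_width: 0.139
travel [ 0.0127  0.0001 -0.0003] twist -0.0 pos [ 0.5055 -0.3042  0.1657]
```

View pics/w10.png

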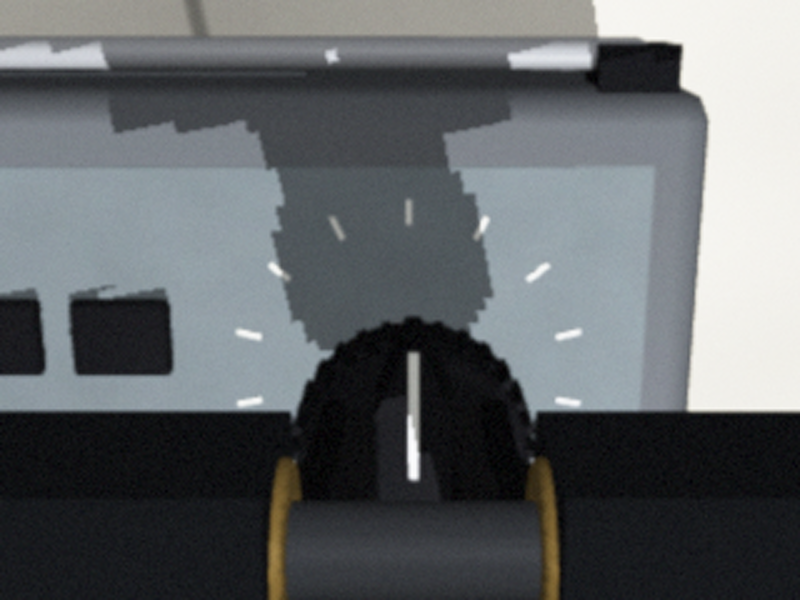

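```bash
python3 -m pendant '[{"travel":[0.006,0,0],"twist":0},{"travel":[0.01,0,0],"twist":0},{"travel":[0.0127,0,0],"twist":0},{"travel":[0.0127,0,0],"twist":0},{"travel":[0.0127,0,0],"twist":0}]'
```

```text
time: 13.82
position: [0.5056, -0.3044, 0.1533]
tool_rot: [1.34, 1.118, -1.363]
ft_force: [0.6, -0.2, 0.2]
grip_width: 0.138
```

No contact force yet, so it is entering or just above the end. Continuing down in small steps.

```bash
python3 -m pendant '[{"travel":[0.002,0,0],"twist":0},{"travel":[0.004,0,0],"twist":0},{"travel":[0.006,0,0],"twist":0},{"travel":[0.006,0,0],"twist":0},{"travel":[0.006,0,0],"twist":0}]'
```

```text
time: 14.45
position: [0.5055, -0.3044, 0.1473]
tool_rot: [1.34, 1.118, -1.363]
ft_force: [0.4, 0.2, -0.1]
grip_width: 0.135
```

```bash
python3 -m pendant '[{"travel":[0.002,0,0],"twist":0},{"travel":[0.003,0,0],"twist":0},{"travel":[0.004,0,0],"twist":0},{"travel":[0.005,0,0],"twist":0},{"travel":[0.005,0,0],"twist":0},{"travel":[0.005,0,0],"twist":0}]'
python3 - <<'E'
from h import *
i=ctrl.get_image('wrist');crop(i,160,120,480,360,2.5,'pics/w11.png',1)
i=ctrl.get_image('side');crop(i,290,270,400,380,5,'pics/s11.png',2)
E
```

```text
time: 15.2
position: [0.5054, -0.3044, 0.1425]
tool_rot: [1.34, 1.118, -1.363]
ft_force: [-1.1, 0.8, 1.8]
grip_width: 0.139
```

View pics/w11.png

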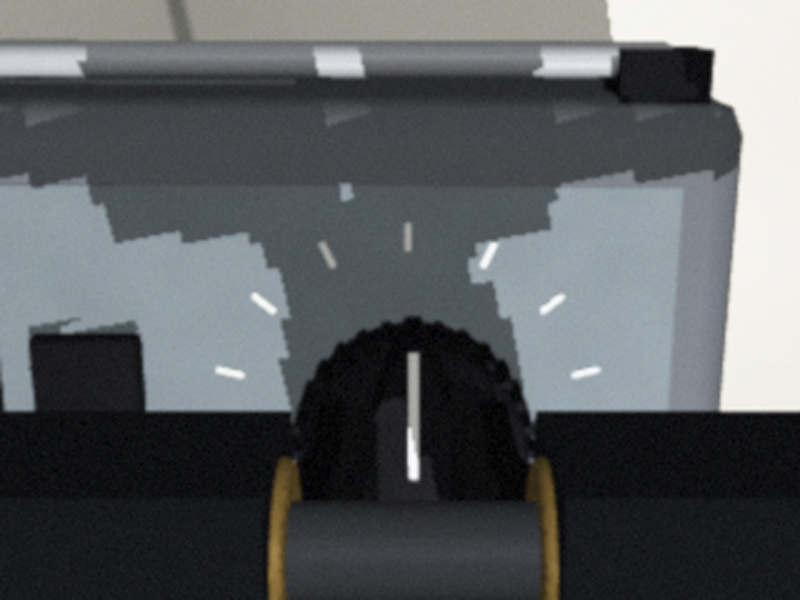

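View pics/s11.png

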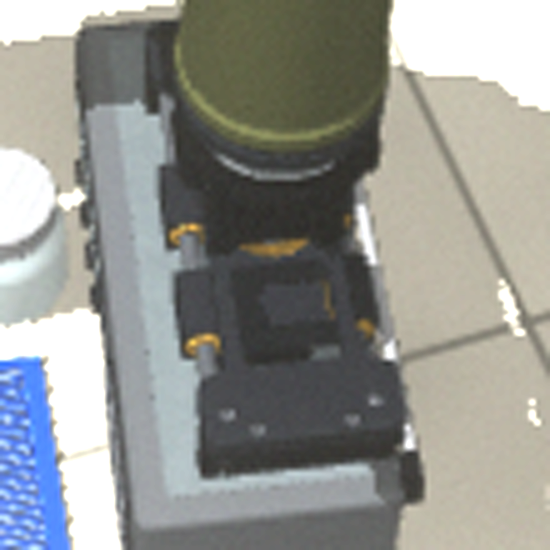

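```bash
python3 -m pendant '[{"travel":[0.0,0,0],"twist":0},{"travel":[0.0,0,0],"twist":0},{"travel":[0.002,0,0],"twist":0},{"travel":[0.004,0,0],"twist":0},{"travel":[0.0055,0,0],"twist":0},{"travel":[0.0055,0,0],"twist":0},{"travel":[0.0055,0,0],"twist":0}]' -1 30
```

```text
time: 16.18
position: [0.5056, -0.3045, 0.1385]
tool_rot: [1.34, 1.117, -1.363]
ft_force: [-3.0, 1.7, 10.4]
grip_width: 0.135
```

Run:
```python
from fit import *
i=ctrl.get_image('wrist');np.save('w12.npy',i);crop(i,160,120,480,360,2.5,'pics/w12.png',1)
h=skirt(i,(270,240,380,290),60,275);h=h[np.abs(h[:,0]-325)>6];print(circ(np.array([tool(*q,.019) for q in h])), i.max(2)[240:265,325].tolist())
i=ctrl.get_image('top');crop(i,180,180,500,310,2.5,'pics/t12.png',1.3)
st=ctrl.get_state();print(st['ft_force'],st['position'],st['torque'])
```

```text
(array([-0.00104194,  0.00138883]), np.float64(0.00018538067102020182)) [92, 85, 91, 91, 90, 84, 59, 26, 12, 11, 9, 9, 10, 9, 18, 15, 15, 8, 16, 21, 70, 143, 166, 170, 169]
[-4.21018435  1.58257906 10.07112581] [ 0.50560913 -0.30448998  0.13849493] [0.47289939 0.86180459 0.01321676]
```

View pics/w12.png

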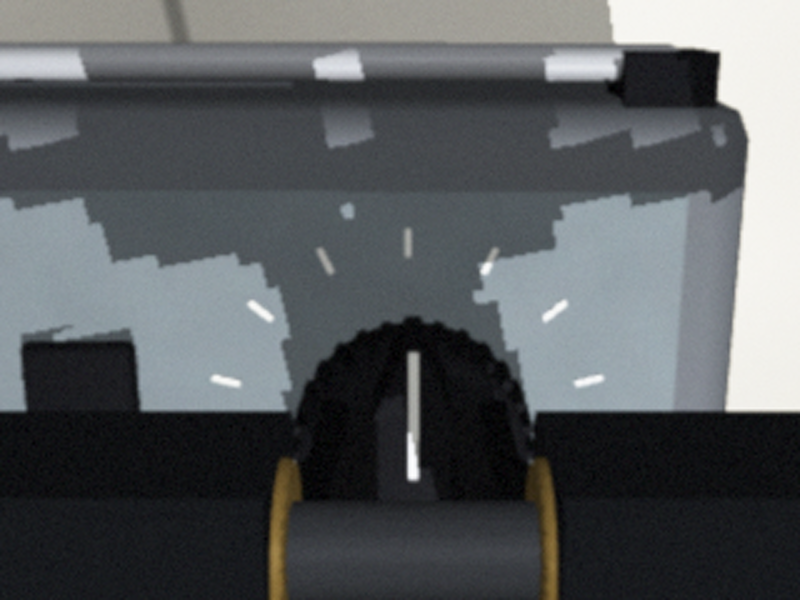

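View pics/t12.png

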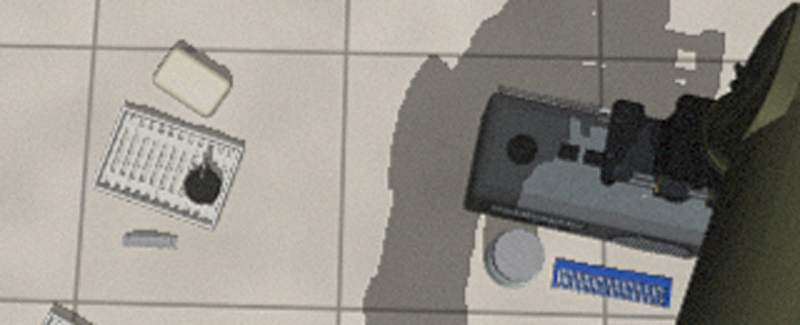

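Run:
```python
from h import *
c=cam('top');k=onz(c,261.2,254,.02)[:2]-[.5275,.232];print('broken in dish',k@[.952,-.305],k@[.305,.952])
st=ctrl.get_state();print(st['time'],st['ft_force'],st['position'])
ctrl.close_job()
```

```text
broken in dish -0.009899453807734623 -0.04441642740135
16.275 [-4.21018435  1.58257906 10.07112581] [ 0.50560913 -0.30448998  0.13849493]
the job is handed in; nothing more can be done
```

I moved the broken knob to the soap dish, fitted the spare on the shaft with its nose over the flat, and pressed it down. I handed the job in at 16.3 s with the fingers still holding it down; no verdict was reported.

What my last checks showed:
- **Broken knob:** the top view shows it lying in the free half of the dish, at about x = -10 mm, y = -44 mm in the dish frame, let go. The dish and the other things in view look unmoved.
- **Fit of the spare:** it slid down with no insertion force. Contact began at the height expected for fully home (TCP at z 0.1425 m).
- **Switch:** the knob then went 4.0 mm further down to what felt like the stop, with about 10 N upward on the wrist. I judged the switch from this travel and force, since it cannot be read directly.
- **Grip:** the wrist pictures showed no slip of the knob in the fingers.

Some checks disagreed:
- **Shaft position:** the skirt outline of the broken knob and the later view of the bare shaft gave shaft positions 1.6 mm apart. I used the bare-shaft value, which agreed with the position where the broken knob was gripped to about 0.6 mm.
- **Setting-down force:** putting the broken knob down pressed on the dish with about 12 N for a moment.
- **Side force:** about 4 N of sideways force remained while pressing.

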